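# Change over the bread-room bins: one lid shut, the other flipped open

### The job

On the bread-room counter stand two white steel bins with hinged lids: the small one has been left open and the large one is shut. Push the small bin's lid over from behind so that it falls shut, and flip the large bin's lid up by the lip along its front, past upright, so that it leans back and stays open by itself. Use only gentle pushes with the fingertips or the outside of the fingers, do not grip or force the lids, and leave everything else standing where it is.

Things in the scene. Friction and masses are not known exactly. Their poses are not given: they have to be found in the camera images.
- large_bin: the larger white enamelled steel bin, fixed to the counter; 120 (x) by 160 (y) mm, 110 mm tall, walls 4 mm, open on top, bread rolls inside. Origin: centre of its underside, on the counter; x points from its front to its back (hinge side), z up. It may stand left or right, turned up to 0.25 rad.
- small_bin: the smaller white enamelled steel bin, fixed to the counter; 90 (x) by 100 (y) mm, 70 mm tall, walls 4 mm, open on top, pastry cutters inside. Origin: centre of its underside, on the counter; x points from its front to its back (hinge side), z up. It may stand left or right, turned up to 0.25 rad.
- large_lid (a joint): lid of the large bin, rad: 0 shut (level), 1.57 upright, 1.92 open on its stop, leaning back past upright. Opens upward and away from the bin's front. Almost no friction, but damped like a soft-close hinge: let go before upright it falls shut, past upright it falls open onto its stop, at about 2 rad/s. Moving it slowly takes under 4 N at the lip.
- small_lid (a joint): lid of the small bin, rad: 0 shut (level), 1.57 upright, 1.92 open on its stop, leaning back past upright. Opens upward and away from the bin's front. Almost no friction, but damped like a soft-close hinge: let go before upright it falls shut, past upright it falls open onto its stop, at about 2 rad/s. Moving it slowly takes under 4 N at the lip.
- large_lip (a point): middle of the rolled edge (radius 4 mm) that ends the large lid's lip. The lip, 110 mm wide and 34 mm long, rises from the lid's front edge, slanting up at 45 degrees and away from the hinge: fingers tilted about 45 degrees slide in beneath it from the front. Lid shut: this point is 156 mm before the hinge and 26 mm above it. Its axes turn with the lid.
- small_lip (a point): middle of the rolled edge (radius 4 mm) that ends the small lid's lip. The lip is 70 mm wide and 22 mm long; with the lid shut it slants up at 45 degrees away from the hinge, this point then being 114 mm before the hinge and 17 mm above it; with the lid open it points backward, away from the bin's front. Its axes turn with the lid.
- large_hinge (a point): middle of the large lid's hinge axis, along the bin's y, at the bin's x = +60 mm, z = 110 mm. The lid is a steel plate 132 mm long (hinge to front edge), 160 mm wide, 3 mm thick, about 0.3 kg; its underside passes through this axis. Shut, it overhangs the bin's front wall by 12 mm. Its axes turn with the lid.
- small_hinge (a point): middle of the small lid's hinge axis, along the bin's y, at the bin's x = +45 mm, z = 70 mm. The lid is a steel plate 98 mm long (hinge to front edge), 100 mm wide, 3 mm thick, about 0.15 kg; its underside passes through this axis. Shut, it overhangs the bin's front wall by 8 mm. Its axes turn with the lid.
- cup: bystander: aluminium cup, 68 mm across, 80 mm tall, loose, standing between the bins. Origin: centre of its underside.
- oil_bottle: bystander: amber bottle, 56 mm across, 160 mm tall, loose, standing between the bins nearer the robot. Origin: centre of its underside.
- loaf: bystander: loaf of bread 118 by 204 mm, 107 mm tall, behind the bins, left. Origin: centre of its underside.
- loaf_tin: bystander: dark open loaf tin 110 by 200 mm, 83 mm tall, behind the bins, right. Origin: centre of its underside.
- scraper: bystander: dough scraper lying flat, about 112 by 130 mm, 16 mm tall, far left. Origin: underside of its blade's middle.
- bowl: bystander: steel bowl, 150 mm across, 60 mm tall, far right. Origin: centre of its underside.
- brush: bystander: pastry brush lying between the bins in front of the bottle, handle towards the robot, about 200 mm long, 20 mm tall. Origin: under its middle.
Things that resemble listed ones, but are neither listed nor needed, are in the scene too. What is shaped like the large_bin but pink or yellow is not meant.

How it is judged:
By the outcome, as a careful person would: the job done as asked, in the order asked, and still so for the second after the job is handed in, with the robot touching nothing.
It also fails if it takes over 50 s, if anything falls off the work surface, if the arm or the gripper's body presses on something with over 40 N, if the wrist force passes 120 N, or if a joint passes its speed limit or range.

### The arm

A 7-joint arm with a two-finger parallel gripper is mounted at the origin on the work surface. World frame = base frame: x ahead of the robot, y to its left, z up, the work surface at z = 0. Lengths are in m, angles in degrees, forces in N, time in s.
With the tool pointing down it reaches from about 0.425 to 0.875 m from the base axis. Payload 4.7 kg.
Tool frame: the origin (TCP) lies between the finger pads; the fingertips stand env.finger_overhang ahead of it and the grasp point (between the pads) lies 5 mm behind it (env.finger_overhang is the distance from the TCP to the fingertips, in m); z points along the fingers, y is the line along which they close (so a half turn about z gives the same grasp; the last joint's range is limited). The gripper opens to 87 mm and grips with 3 to 60 N. Pads are 19 mm wide; open, the fingers measure 117 mm over their backs; the gripper's body (75 mm by 190 mm) begins 51 mm behind the grasp point.
Start: joints at [-75.109, 18.392, -4.016, 83.108, 1.295, 78.541, -3.26], TCP at [0.158, 0.63, 0.198] pointing down, gripper open.
Joint ranges: [-163.93, 163.93], [-17.29, 119.83], [-79.2, 71.16], [3.27, 140.29], [-89.18, 269.18], [5.43, 117.66], [-154.24, 154.24]. Speed limits (degrees/s): [147.25, 147.25, 180, 180, 180, 180, 180].

### API

Orientations are given as [roll, pitch, yaw] about the fixed x, y, z axes, in that order (R = Rz(yaw) Ry(pitch) Rx(roll)).
In Python, from cell import telemetry, eyes, env, models gives the robot as it stands. The module is installed in compiled form; this text tells all that it offers.
- The arm moves only by the tool drive_tool, never from a script. Its arguments are lists of equal length, an entry for each row: "angular": the turn, a rotation vector about the tool's x, y, z in rad, a list of three; "delta_pos": the shift along the tool's x, y, z in cm, a list of three; "gripper": the finger opening in cm, from 0 to 8.7. A call has 1 to 20 rows; each row shifts and turns the commanded pose from where the row before left it, along the tool's axes as they then stand; what a row does not reach is not made up. A row lasts 1/10 s, in which the tool goes at most 50 mm and 8.59 degrees, less where a joint would pass 70% of its speed; a pose out of reach is approached as far as the arm can. A call with a gripper value outside its range is refused whole. The fingers move at their own pace and stop on an object; "squeeze" is the grip in N (left out, the last holds). Time passes only in rows, so rows that do not move let the fingers close. It gives the time, the measured TCP pose, the force, the opening and the grip force at its end, in the units of the state.
- telemetry.get_obs(): the state, without advancing time (a new reading comes with each control period).
- eyes.read_camera(name): name is "scene" or "side" or "wrist"; returns a dict with "pixels" (480x640x3 uint8, red, green, blue), "mtx" (3x3 intrinsics, pixels), "origin" and "orientation" of the camera in the world. Camera axes: x right, y down, z forward; pixel columns grow to the right and rows downward; lengths in m; the calibration is good to about 2 mm. A picture is of the moment at which its call begins. There is no depth.
- env.sign_off(): hands the job in; it is judged then, once.
Trained networks look in a picture, given as the dict that the camera call returned (one of the last four; its "shot" number tells which), for a name from the list of things; names that differ only in an ending like _2 or _b are one class to them, and where a whole thing is asked for, a point or a joint stands for the part that bears it (a point fixed in the world has none). Each returns a list of dicts, best first, with "p" (0 to 1); they miss things now and then, are a little off and sometimes report something else, mostly with a low value. They report only what shows in the picture. A call takes as long as a camera call. They do not tell look-alikes from the thing itself.
- models.search_frame(picture, target): "centre" ([column, row] in pixels, amid what is visible of it).
- models.cut_out(picture, target): "pixels" (480x640 bool, what is visible of it) and "centre" ([column, row] in pixels, amid what is visible of it).
The state is a dict: "time_s": time; "qpos": joint angles; "joint_velocities": joint speeds; "effort": joint torques, N m; "tool_pos": TCP position; "tool_rot": TCP orientation; "force": force on the tool from outside, world axes, zero at the start; "wrist_torque": the same for the moment, N m; "grip_width": finger opening in m; "grasp_force": force on a finger pad.
Only numpy, scipy, OpenCV 4.12 (cv2) and the standard library are available. Lean on these libraries where they do the work, as an engineer would, in place of code of your own. Each camera call takes 0.05 s, during which the arm holds its last target. There are 200 camera calls.

## Working session

There is one attempt and no reset: what is moved stays moved. The work goes in short steps, Python scripts to look and compute and a tool call to move; the robot and the scene stay as the last step left them, time stands still between calls to the robot, and variables do not carry over. Pictures are saved under pics/ and viewed, at most 10 in all, crops included, and the job is handed in when it is done.

Besides the shell and the picture viewer there is one more tool, called after "Call:" in YAML: its name, and indented under it one key for each argument. drive_tool: Moves the arm, as the interface text tells. Its arguments: {"type":"object","properties":{"angular":{"type":"array","items":{"type":"array","items":{"type":"number"}}},"delta_pos":{"type":"array","items":{"type":"array","items":{"type":"number"}}},"gripper":{"type":"array","items":{"type":"number"}},"squeeze":{"type":"number"}},"required":["angular","delta_pos","gripper"]}

```bash
mkdir -p pics
python3 - <<'E'
from cell import telemetry, eyes, env, models
import cv2
print(env.finger_overhang); o=telemetry.get_obs(); print({k:o[k] for k in('time_s','tool_pos','tool_rot','force','grip_width')})
for n in('scene','side'):
    p=eyes.read_camera(n); cv2.imwrite(f'pics/{n}0.png',p['pixels'][:,:,::-1]); print(n,p['mtx'],p['origin'],p['orientation'])
    for t in('large_bin','small_bin','large_lid','small_lid','large_lip','small_lip','cup','oil_bottle'):
        print(t,[(round(d['p'],2),[round(float(c)) for c in d['centre']]) for d in models.search_frame(p,t)][:4])
E
```

```text
0.014
{'time_s': 0.0, 'tool_pos': array([0.15808975, 0.62985852, 0.19676113]), 'tool_rot': array([-1.79890088e+02,  7.69932383e-03,  1.65918976e+02]), 'force': array([-1.03637126,  0.13701392,  0.27103262]), 'grip_width': 0.08737207757836542}
scene [[457.70130745   0.         317.72847201]
 [  0.         457.70130745 244.15813335]
 [  0.           0.           1.        ]] [1.57618975 0.3001916  0.75079839] [-121.27575935   -1.1912438   103.9497751 ]
large_bin [(0.87, [252, 207]), (0.85, [421, 226]), (0.8, [513, 248]), (0.57, [372, 265])]
small_bin [(0.67, [224, 254])]
large_lid [(0.89, [423, 213]), (0.86, [372, 247]), (0.82, [520, 230]), (0.82, [250, 193])]
small_lid [(0.62, [217, 247])]
large_lip [(0.91, [423, 213]), (0.88, [518, 226]), (0.69, [371, 251]), (0.64, [247, 190])]
small_lip [(0.98, [220, 246]), (0.2, [183, 297])]
cup [(0.75, [286, 278])]
oil_bottle [(0.71, [293, 254])]
side [[582.68645344   0.         315.12267869]
 [  0.         582.68645344 243.22395721]
 [  0.           0.           1.        ]] [-0.09103878 -1.08066427  0.94950455] [-122.91229584    0.60060979  -28.40523581]
large_bin [(0.84, [306, 232]), (0.73, [203, 235]), (0.7, [300, 354]), (0.63, [182, 190])]
small_bin [(0.95, [400, 297])]
large_lid [(0.96, [294, 339]), (0.91, [182, 181]), (0.72, [304, 219]), (0.68, [203, 222])]
small_lid [(0.91, [411, 276])]
large_lip [(0.95, [300, 217]), (0.83, [294, 338]), (0.73, [181, 180])]
small_lip [(0.6, [411, 275])]
cup [(0.58, [371, 260])]
oil_bottle [(0.96, [348, 262]), (0.39, [301, 296])]
```

View pics/scene0.png

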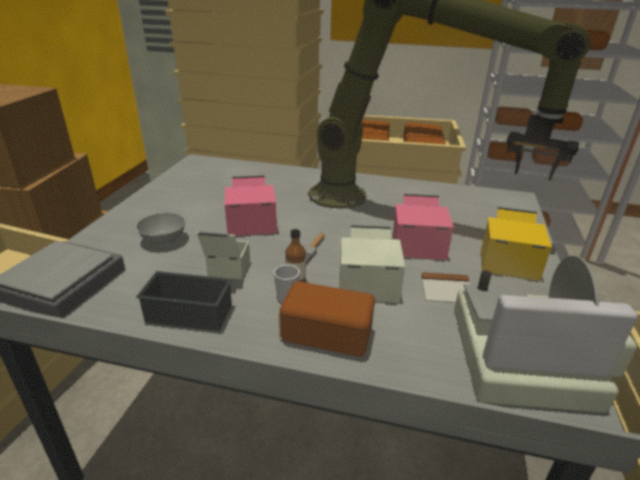

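View pics/side0.png

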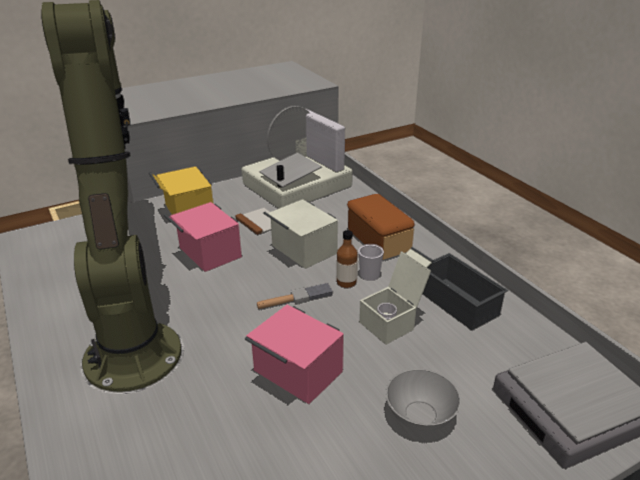

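The large white bin is at scene (372,265) and side (306,232). The look-alikes are pink at scene (252,207) and (421,226), and yellow at (513,248). The small open white bin is at scene (224,254) and side (400,297). I'll take the white ones, and fit their poses to masks next.

```bash
cat > h.py <<'E'
import numpy as np, cv2
from scipy.spatial.transform import Rotation as R
from scipy.optimize import minimize
def proj(p,X):
    Rc=R.from_euler('xyz',p['orientation'],degrees=True).as_matrix()
    c=(np.asarray(X)-p['origin'])@Rc; u=c@np.array(p['mtx']).T; return u[:,:2]/u[:,2:]
def box(x0,x1,y,z0,z1): return np.array([[a,b,c] for a in(x0,x1) for b in(-y,y) for c in(z0,z1)])
def parts(kind,th):
    if kind=='large': hx,H,W,L,lw,lip=.06,.11,.08,.132,.055,(.156,.026)
    else: hx,H,W,L,lw,lip=.045,.07,.05,.098,.035,(.114,.017)
    body=box(-hx,hx,W,0,H)
    pl=box(-L,0,W,0,.003); d=.0028
    lp=np.array([[-L+.002,y,.002] for y in(-lw,lw)]+[[-lip[0]-a,y,lip[1]+b] for y in(-lw,lw) for a,b in((.004,0),(-.004,0),(0,.004),(0,-.004))])
    Q=R.from_euler('y',th).as_matrix()
    f=lambda X:X@Q.T+[hx,0,H]
    return body,f(pl),f(lp)
def place(X,v): return X@R.from_euler('z',v[2]).as_matrix().T+[v[0],v[1],0]
def render(p,hulls):
    m=np.zeros((480*4,640*4),np.uint8)
    for X in hulls:
        h=cv2.convexHull((proj(p,X)*4+1.5).astype(np.float32).reshape(-1,1,2)); cv2.fillConvexPoly(m,np.round(h).astype(np.int32),255)
    return cv2.resize(m,(640,480),interpolation=cv2.INTER_AREA)/255.
E
cat > fit.py <<'E'
from h import *
from cell import eyes, models
import pickle
P={n:eyes.read_camera(n) for n in('scene','side')}
tgt={'large':{'scene':(372,265),'side':(306,232)},'small':{'scene':(224,254),'side':(400,297)}}
M={}
for k in tgt:
  for n in P:
    for part in('bin','lid'):
      c=models.cut_out(P[n],f'{k}_{part}')
      c=[d for d in c if np.hypot(*(np.array(d['centre'])-tgt[k][n]))<30]
      M[k,n,part]=c[0]['pixels'] if c else None
      print(k,n,part,[(round(d['p'],2),np.round(d['centre']),int(d['pixels'].sum())) for d in c])
pickle.dump((P,M),open('pm.pkl','wb'))
t=[]
for k in tgt:
  for n in P:
    a=P[n]['pixels'][:,:,::-1].copy()
    for part,col in(('bin',(255,0,0)),('lid',(0,0,255))):
      if M[k,n,part] is not None:
        cs,_=cv2.findContours(M[k,n,part].astype(np.uint8),cv2.RETR_EXTERNAL,cv2.CHAIN_APPROX_NONE)
        for c in cs: a[c[:,0,1],c[:,0,0]]=col
    u,v=tgt[k][n]; t.append(cv2.resize(a[v-47:v+48,u-60:u+60],(400,300),interpolation=cv2.INTER_NEAREST))
cv2.imwrite('pics/m.png',np.vstack([np.hstack(t[:2]),np.hstack(t[2:])]))
E
python3 fit.py
```

```text
large scene bin [(0.67, array([373., 260.]), 4104)]
large scene lid [(0.79, array([370., 250.]), 2197)]
large side bin [(0.7, array([301., 232.]), 3431)]
large side lid [(0.88, array([303., 219.]), 1429)]
small scene bin [(0.85, array([224., 255.]), 1846)]
small scene lid [(0.81, array([220., 244.]), 868)]
small side bin [(0.63, array([399., 300.]), 3914)]
small side lid [(0.86, array([413., 277.]), 1506)]
```

View pics/m.png

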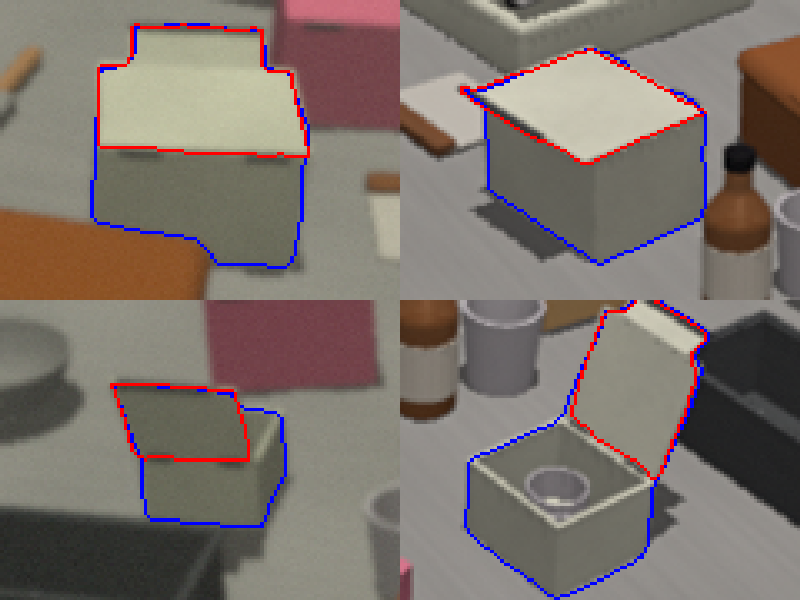

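The masks follow the two white bins closely: small lid open, large lid shut, and the tin close behind the small lid. Next I fit the poses, plus the neighbours for clearance.

```bash
cat > fit2.py <<'E'
from h import *
from cell import eyes, models
import pickle
P,M=pickle.load(open('pm.pkl','rb'))
ign={}
for n in P:
    b=P[n]['pixels'].astype(int); ign[n]=cv2.dilate(((b[:,:,0]-b[:,:,2])>50).astype(np.uint8),np.ones((3,3)))>0
def cyl(r,h): 
    a=np.linspace(0,6.283,24); return np.array([[r*np.cos(t),r*np.sin(t),z] for t in a for z in(0,h)])
def ground(n,uv,z):
    p=P[n]; Rc=R.from_euler('xyz',p['orientation'],degrees=True).as_matrix()
    d=Rc@np.linalg.inv(p['mtx'])@[*uv,1]; o=np.array(p['origin']); return o+d*(z-o[2])/d[2]
def fit(masks,hullf,v0,useign,dim=3):
    def cost(v):
        s=0
        for (n,m,sel) in masks:
            r=render(P[n],[place(X,v) for X in hullf(v,sel)]); w=~ign[n] if useign else 1
            s+=(np.abs(r-m)*w).sum()/max((m*w).sum(),1)
        return s
    best=None
    for y in ((-.15,.15) if dim>2 else (0,)):
        x0=np.array([*v0[:2],y,*([1.92] if dim==4 else [])])
        sim=np.vstack([x0]+[x0+np.eye(len(x0))[i]*[.02,.02,.12,.06][i] for i in range(len(x0))])
        for it in range(2):
            r=minimize(cost,sim[0] if it==0 else r.x,method='Nelder-Mead',options=dict(initial_simplex=sim if it==0 else r.x+(sim-sim[0])*.3,xatol=1e-5,fatol=1e-5,maxiter=250))
        if best is None or r.fun<best.fun: best=r
    return best
out={}
for k in('large','small'):
    g=np.mean([ground(n,np.argwhere(M[k,n,'bin']).mean(0)[::-1],.05) for n in P],0)
    def hf(v,sel,k=k):
        b,pl,lp=parts(k,v[3] if len(v)>3 else 0.); return [pl,lp] if sel=='lid' else [b,pl,lp]
    ms=[(n,M[k,n,s].astype(float),s) for n in P for s in('bin','lid') if not(k=='large' and n=='side' and s=='lid' and 0)]
    r=fit(ms,hf,g,k=='large',3 if k=='large' else 4); out[k]=r.x; print(k,r.x.round(4),round(r.fun,3))
    for n in P:
        r1=fit([m for m in ms if m[0]==n],hf,r.x,k=='large',3 if k=='large' else 4); print('  ',n,r1.x.round(4),round(r1.fun,3))
for t,X,d in(('cup',cyl(.034,.08),2),('oil_bottle',None,2),('loaf',box(-.059,.059,.102,0,.107),3),('loaf_tin',box(-.055,.055,.1,0,.083),3)):
    ms=[]
    for n in P:
        pic=P[n]=eyes.read_camera(n)
        c=models.cut_out(pic,t)
        if c: ms.append((n,c[0]['pixels'].astype(float),'')); print('   ',t,n,c[0]['p'],c[0]['centre'])
    if t=='oil_bottle': X=cyl(.028,.1); X=np.vstack([X,cyl(.012,.16)])
    g=np.mean([ground(n,np.argwhere(m>0).mean(0)[::-1],.05) for n,m,_ in ms],0)
    r=fit(ms,lambda v,s:[X],g,False,d) if d==3 else fit(ms,lambda v,s:[X],g,False,2) if 0 else None
    if d==2:
        f=lambda v:sum(np.abs(render(P[n],[X+[v[0],v[1],0]])-m).sum()/m.sum() for n,m,_ in ms)
        r=minimize(f,g[:2],method='Nelder-Mead',options=dict(initial_simplex=g[:2]+np.array([[0,0],[.02,0],[0,.02]])))
    out[t]=r.x; print(t,r.x.round(3),round(r.fun,3))
pickle.dump(out,open('fit.pkl','wb'))
E
time python3 fit2.py
```

```text
large [0.5551 0.2043 0.1837] 0.129
   scene [0.5552 0.2046 0.1867] 0.056
   side [0.555  0.2031 0.1915] 0.067
small [ 0.5733 -0.1977  0.117   1.9331] 0.22
   scene [ 0.5735 -0.1973  0.1303  1.9346] 0.095
   side [ 0.5736 -0.199   0.0974  1.8834] 0.097
    cup scene 0.82 [284.9, 280.6]
    cup side 0.92 [370.0, 259.6]
cup [ 0.652 -0.001] 0.69
    oil_bottle scene 0.68 [294.5, 253.2]
    oil_bottle side 0.72 [347.7, 264.0]
oil_bottle [0.582 0.005] 0.752
    loaf scene 0.77 [328.7, 317.5]
    loaf side 0.74 [382.5, 223.0]
loaf [ 0.772  0.137 -0.137] 0.368
    loaf_tin scene 0.92 [183.3, 300.6]
    loaf_tin side 0.96 [465.9, 290.9]
loaf_tin [ 0.785 -0.212  0.078] 0.222
real	0m52.993s
user	1m16.319s
sys	0m30.591s
```

Both cameras agree to about 1 mm. Large bin: (0.555, 0.204), yaw 0.187. Small bin: (0.5735, -0.198), yaw 0.115, lid at 1.92. I'll start by lifting and turning the tool, with the fingers closed.

Call:
drive_tool:
  angular:
    - [0,0,0.14]
    - [0,0,0.14]
    - [0,0,0.14]
    - [0,0,0.14]
    - [0,0,0.14]
    - [0,0,0.14]
    - [0,0,0.14]
    - [0,0,0.14]
    - [0,0,0.14]
    - [0,0,0.14]
  delta_pos:
    - [0,0,-1.6]
    - [0,0,-1.6]
    - [0,0,-1.6]
    - [0,0,-1.6]
    - [0,0,-1.6]
    - [0,0,-1.6]
    - [0,0,-1.6]
    - [0,0,-1.6]
    - [0,0,-1.6]
    - [0,0,-1.6]
  gripper: [0,0,0,0,0,0,0,0,0,0]
  squeeze: 5

```text
time_s: 3.2
tool_pos: [0.1581, 0.6304, 0.3586]
tool_rot: [180.0, -0.0, 85.4]
force: [-0.3, -0.5, -0.7]
grip_width: 0.0153
grasp_force: 0.0
```

Call:
drive_tool:
  angular:
    - [0,0,0]
    - [0,0,0]
    - [0,0,0]
    - [0,0,0]
    - [0,0,0]
    - [0,0,0]
    - [0,0,0]
    - [0,0,0]
    - [0,0,0]
    - [0,0,0]
    - [0,0,0]
    - [0,0,0]
    - [0,0,0]
    - [0,0,0]
    - [0,0,0]
    - [0,0,0]
    - [0,0,0]
    - [0,0,0]
    - [0,0,0]
    - [0,0,0]
  delta_pos:
    - [-3.84,3.04,0]
    - [-3.84,3.04,0]
    - [-3.84,3.04,0]
    - [-3.84,3.04,0]
    - [-3.84,3.04,0]
    - [-3.84,3.04,0]
    - [-3.84,3.04,0]
    - [-3.84,3.04,0]
    - [-3.84,3.04,0]
    - [-3.84,3.04,0]
    - [-3.84,3.04,0]
    - [-3.84,3.04,0]
    - [-3.84,3.04,0]
    - [-3.84,3.04,0]
    - [-3.84,3.04,0]
    - [-3.84,3.04,0]
    - [-3.84,3.04,0]
    - [-3.84,3.04,0]
    - [-3.84,3.04,0]
    - [-3.84,3.04,0]
  gripper: [0,0,0,0,0,0,0,0,0,0,0,0,0,0,0,0,0,0,0,0]

```text
time_s: 5.2
tool_pos: [0.7082, -0.1818, 0.3575]
tool_rot: [180.0, -0.0, 85.8]
force: [0.1, 0.7, 0.8]
grip_width: 0.0006
grasp_force: 0.0
```

Call:
drive_tool:
  angular:
    - [0,0,0.138]
    - [0,0,0.138]
    - [0,0,0.138]
    - [0,0,0.138]
    - [0,0,0.138]
    - [0,0,0.138]
    - [0,0,0.138]
    - [0,0,0.138]
    - [0,0,0.138]
    - [0,0,0.138]
    - [0,0,0]
  delta_pos:
    - [0,0,0]
    - [0,0,0]
    - [0,0,0]
    - [0,0,0]
    - [0,0,0]
    - [0,0,0]
    - [0,0,0]
    - [0,0,0]
    - [0,0,0]
    - [0,0,0]
    - [0,0,0]
  gripper: [0,0,0,0,0,0,0,0,0,0,0]

```text
time_s: 6.3
tool_pos: [0.7071, -0.1807, 0.3576]
tool_rot: [180.0, 0.0, 6.6]
force: [-0.6, 0.5, -0.6]
grip_width: 0.0007
grasp_force: 0.0
```

Call:
drive_tool:
  angular:
    - [0,0,0]
    - [0,0,0]
    - [0,0,0]
    - [0,0,0]
    - [0,0,0]
    - [0,0,0]
    - [0,0,0]
    - [0,0,0]
    - [0,0,0]
  delta_pos:
    - [0,0,3]
    - [0,0,3]
    - [0,0,3]
    - [0,0,3]
    - [0,0,2.5]
    - [0,0,2.5]
    - [0,0,2]
    - [0,0,1]
    - [0,0,0]
  gripper: [0,0,0,0,0,0,0,0,0]

```text
time_s: 7.2
tool_pos: [0.7063, -0.1802, 0.1563]
tool_rot: [-179.9, 0.1, 6.8]
force: [0.3, -0.4, 0.4]
grip_width: 0.0005
grasp_force: 0.0
```

Run:
```python
from cell import eyes
import cv2
p=eyes.read_camera('side')['pixels'][:,:,::-1]; cv2.imwrite('pics/s1.png',cv2.resize(p[150:350,280:520],(720,600)))
```

```text
(no output)
```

View pics/s1.png

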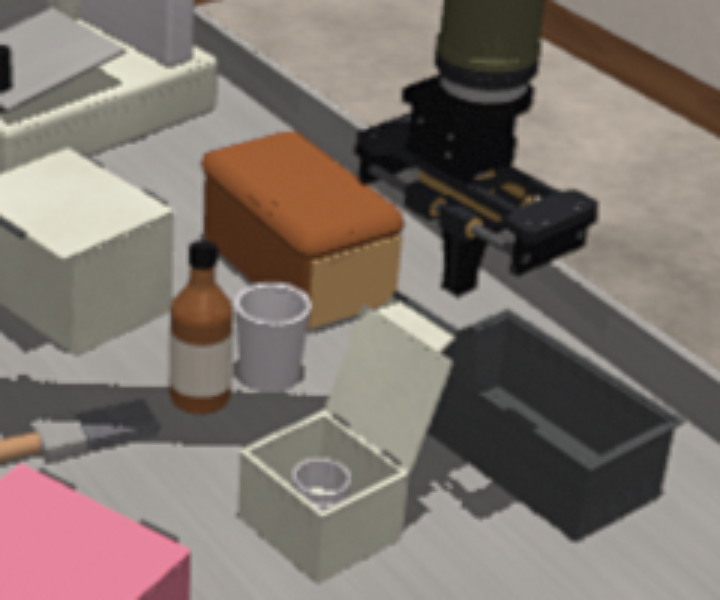

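Closed fingertips show at crop (458,290) and the lip edge at about (425,325). I'll check this against the projection.

Run:
```python
from h import *
import pickle
P,_=pickle.load(open('pm.pkl','rb'))
c=lambda X:((proj(P['side'],X)-[280,150])*3).round()
print(c([[.7063,-.18,.142]]), c(place(np.array([[.1,.035,.171],[.1,-.035,.171],[.0785,.05,.162],[.0785,-.05,.162]]),[.5735,-.198,.115])))
```

```text
[[452. 328.]] [[396. 293.]
 [458. 334.]
 [363. 303.]
 [450. 361.]]
```

Run:
```python
from cell import eyes,telemetry
import cv2
print(telemetry.get_obs()['tool_pos'])
p=eyes.read_camera('side')['pixels'][:,:,::-1]; q=eyes.read_camera('scene')['pixels'][:,:,::-1]
import numpy as np
cv2.imwrite('pics/s2.png',np.hstack([cv2.resize(p[190:290,390:490],(400,400),interpolation=0),cv2.resize(q[180:280,170:270],(400,400),interpolation=0)]))
```

```text
[ 0.70697016 -0.18068     0.15782926]
```

View pics/s2.png

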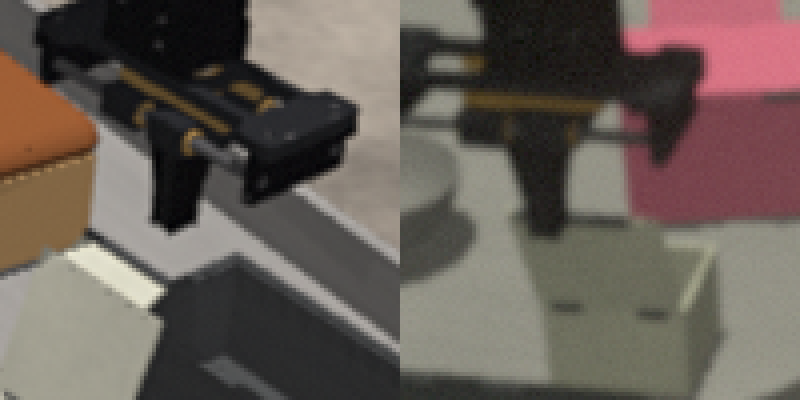

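Fingertip at side px (433,247) and scene px (206,239). I'll triangulate it.

```bash
cat >> h.py <<'E'
def tri(obs):
    A=[];b=[]
    for p,uv in obs:
        Rc=R.from_euler('xyz',p['orientation'],degrees=True).as_matrix(); d=Rc@np.linalg.inv(p['mtx'])@[*uv,1]; d/=np.linalg.norm(d)
        Q=np.eye(3)-np.outer(d,d); A.append(Q); b.append(Q@p['origin'])
    x=np.linalg.lstsq(np.vstack(A),np.hstack(b),rcond=None)[0]; return x,[proj(p,[x])[0]-uv for p,uv in obs]
E
python3 - <<'E'
from h import *
import pickle
P,_=pickle.load(open('pm.pkl','rb'))
print(tri([(P['side'],(433,247)),(P['scene'],(206,239))]))
print(proj(P['scene'],[[.7065,-.1805,.143]]),proj(P['side'],[[.7065,-.1805,.143]]))
print(tri([(P['side'],(390+100/4,190+245/4)),(P['scene'],(170+262/4,180+222/4))]))
# lid lip corners predicted
print(place(np.array([[.1,.035,.171],[.1,-.035,.171]]),[.5735,-.198,.115]))
E
```

```text
(array([ 0.70826713, -0.18260753,  0.17799734]), [array([0.30080969, 0.13762578]), array([ 0.30049103, -0.13288323])])
[[208.89501212 250.80097753]] [[430.74741395 258.92278803]]
(array([ 0.66926741, -0.1399119 ,  0.16374634]), [array([-5.97745867, -3.31152327]), array([-5.94321063,  3.02285445])])
[[ 0.66882334 -0.15175651  0.171     ]
 [ 0.67685561 -0.22129415  0.171     ]]
```

Run:
```python
from h import *
import pickle
P,_=pickle.load(open('pm.pkl','rb'))
t=np.array([.158,.63,.183]);y=np.array([.244,.97,0])
for o in(.0435,.055): print(proj(P['scene'],[t+y*o,t-y*o,t+y*o+[0,0,.035]]))
im=cv2.imread('pics/scene0.png')[100:200,480:613]
cv2.imwrite('pics/z.png',cv2.resize(im,(798,600),interpolation=0))
```

```text
[[543.89094    189.94386119]
 [513.86042443 183.98755215]
 [547.12121693 179.27225489]]
[[547.97106919 190.7531217 ]
 [509.99811561 183.22149454]
 [551.26607565 180.05707533]]
```

View pics/z.png

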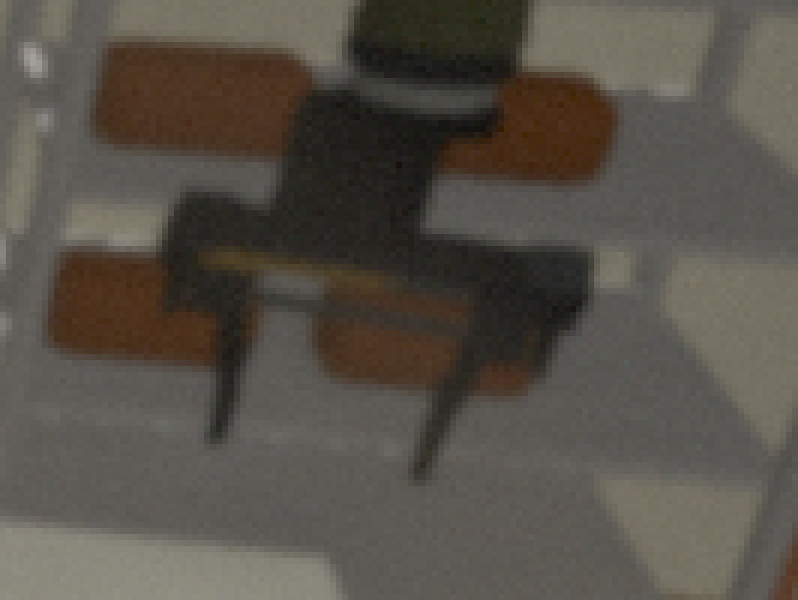

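The picture shows an unexpected offset: the fingertips sit about 35 mm higher than TCP plus overhang would put them (z 0.178, not 0.143). The starting picture shows the same, so it is consistent. I'll trust the cameras and go 3.5 cm lower, then check that against the next view.

Call:
drive_tool:
  angular:
    - [0,0,0]
    - [0,0,0]
    - [0,0,0]
    - [0,0,0]
  delta_pos:
    - [0,0,1]
    - [0,0,1.5]
    - [0,0,1]
    - [0,0,0]
  gripper: [0,0,0,0]

```text
time_s: 7.75
tool_pos: [0.7057, -0.18, 0.12]
tool_rot: [-179.9, 0.2, 6.6]
force: [0.8, 0.5, 0.2]
grip_width: 0.0006
grasp_force: 0.0
```

Run:
```python
from cell import eyes,telemetry
import cv2, numpy as np
print(telemetry.get_obs()['tool_pos'])
p=eyes.read_camera('side')['pixels'][:,:,::-1]; q=eyes.read_camera('scene')['pixels'][:,:,::-1]
cv2.imwrite('pics/s3.png',np.hstack([cv2.resize(p[190:290,390:490],(400,400),interpolation=0),cv2.resize(q[180:280,170:270],(400,400),interpolation=0)]))
```

```text
[ 0.70565738 -0.1800312   0.12000795]
```

View pics/s3.png

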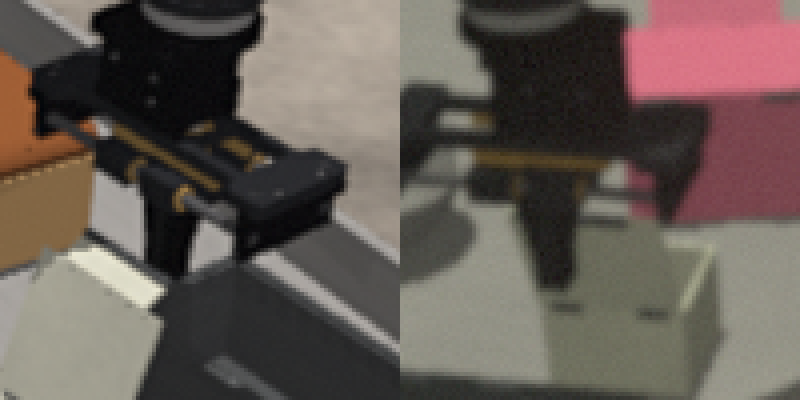

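The tip at scene (209,252) gives z ≈ 0.141, and it is behind the lid's lip. Now a slow push toward the front.

Call:
drive_tool:
  angular:
    - [0,0,0]
    - [0,0,0]
    - [0,0,0]
    - [0,0,0]
    - [0,0,0]
    - [0,0,0]
    - [0,0,0]
    - [0,0,0]
    - [0,0,0]
    - [0,0,0]
  delta_pos:
    - [-0.7,0,0]
    - [-0.7,0,0]
    - [-0.7,0,0]
    - [-0.7,0,0]
    - [-0.7,0,0]
    - [-0.7,0,0]
    - [-0.7,0,0]
    - [-0.7,0,0]
    - [-0.7,0,0]
    - [-0.7,0,0]
  gripper: [0,0,0,0,0,0,0,0,0,0]

```text
time_s: 8.85
tool_pos: [0.6367, -0.1891, 0.1227]
tool_rot: [-180.0, 0.0, 6.6]
force: [0.1, 0.7, 0.3]
grip_width: 0.0005
grasp_force: 0.2
```

Call:
drive_tool:
  angular:
    - [0,0,0]
    - [0,0,0]
    - [0,0,0]
    - [0,0,0]
    - [0,0,0]
    - [0,0,0]
  delta_pos:
    - [-0.7,0,0]
    - [-0.7,0,0]
    - [-0.7,0,0]
    - [-0.7,0,0]
    - [-0.7,0,0]
    - [0,0,0]
  gripper: [0,0,0,0,0,0]

```text
time_s: 9.45
tool_pos: [0.6016, -0.1934, 0.1229]
tool_rot: [-180.0, 0.0, 6.6]
force: [-0.7, -0.1, 0.3]
grip_width: 0.0005
grasp_force: 0.0
```

Call:
drive_tool:
  angular:
    - [0,0,0]
    - [0,0,0]
    - [0,0,0]
    - [0,0,0]
    - [0,0,0]
    - [0,0,0]
    - [0,0,0]
    - [0,0,0]
    - [0,0,0]
  delta_pos:
    - [0,0,-1]
    - [0,0,-2]
    - [0,0,-3]
    - [0,0,-3]
    - [0,0,-3]
    - [0,0,-3]
    - [0,0,-3]
    - [0,0,-2]
    - [0,0,0]
  gripper: [0,0,0,0,0,0,0,0,0]

```text
time_s: 10.35
tool_pos: [0.604, -0.1942, 0.3268]
tool_rot: [179.8, -0.3, 6.6]
force: [-0.8, 0.7, 0.3]
grip_width: 0.0004
grasp_force: 0.0
```

```bash
cat > chk.py <<'E'
from h import *
from cell import eyes,models
import pickle,sys
fits={'small':[.5735,-.198,.115],'large':[.555,.204,.187]}
k=sys.argv[1]
for n in('scene','side'):
    p=eyes.read_camera(n); c=models.cut_out(p,k+'_lid')
    best=None
    for d in c[:6]:
        for th in np.arange(-.05,2.0,.05):
            r=render(p,[place(X,fits[k]) for X in parts(k,th)[1:]]); e=np.abs(r-d['pixels']).sum()/d['pixels'].sum()
            if best is None or e<best[0]: best=(round(e,3),round(th,2),round(d['p'],2))
    print(n,best)
E
python3 chk.py small
```

```text
scene (np.float64(0.079), np.float64(0.2), 0.69)
side (np.float64(0.053), np.float64(0.05), 0.67)
```

The small lid has fallen shut (0.05 rad in the last view). Next is the large bin, starting with where the neighbouring pink bins stand, for clearance.

```bash
python3 - <<'E'
from h import *
import pickle
P,_=pickle.load(open('pm.pkl','rb'))
for a,b in(((203,235),(421,226)),((182,190),(513,248)),((300,354),(252,207)),((348,270),(294,262))): print(tri([(P['side'],a),(P['scene'],b)]))
E
python3 chk.py small
```

```text
(array([0.29042775, 0.32378914, 0.06659025]), [array([-0.60834936, -0.75350645]), array([-0.61664032,  0.65819271])])
(array([0.32340392, 0.60015818, 0.06469778]), [array([1.86303878, 2.70135469]), array([ 2.42700685, -2.7698168 ])])
(array([ 0.31164137, -0.23132041,  0.06104199]), [array([-3.45415527, -2.46886798]), array([-2.37075316,  1.48434849])])
(array([ 0.57301685, -0.00626537,  0.05205277]), [array([-1.81075004, -1.2967666 ]), array([-1.78885751,  1.19203169])])
scene (np.float64(0.067), np.float64(0.0), 0.9)
side (np.float64(0.056), np.float64(0.0), 0.6)
```

Call:
drive_tool:
  angular:
    - [0,0,-0.036]
    - [0,0,-0.036]
    - [0,0,0]
    - [0,0,0]
    - [0,0,0]
    - [0,0,0]
    - [0,0,0]
    - [0,0,0]
    - [0,0,0]
    - [0,0,0]
    - [0,0,0]
    - [0,0,0]
  delta_pos:
    - [0,0,-2]
    - [0,0,-2]
    - [0,0,-2]
    - [-1,-4,0]
    - [-1,-4,0]
    - [-1,-4,0]
    - [-1,-4,0]
    - [-1,-4,0]
    - [-1,-4,0]
    - [-1,-4,0]
    - [-1,-4,0]
    - [0,0,0]
  gripper: [0,0,0,0,0,0,0,0,0,0,0,0]

```text
time_s: 11.95
tool_pos: [0.4613, 0.1132, 0.3823]
tool_rot: [-179.9, 0.1, 11.5]
force: [0.3, 0.0, -0.0]
grip_width: 0.0005
grasp_force: 0.0
```

The small lid reads 0.00 in both cameras, so it is shut. Now I tilt the tool high up in front of the large bin.

Call:
drive_tool:
  angular:
    - [0,0,0.014]
    - [0,0,0]
    - [0,0.131,0]
    - [0,0.131,0]
    - [0,0.131,0]
    - [0,0.131,0]
    - [0,0.131,0]
    - [0,0.131,0]
    - [0,0,0]
    - [0,0,0]
  delta_pos:
    - [0.2,-3.6,0]
    - [0.2,-3.6,0]
    - [0,0,0]
    - [0,0,0]
    - [0,0,0]
    - [0,0,0]
    - [0,0,0]
    - [0,0,0]
    - [0,0,0]
    - [0,0,0]
  gripper: [0,0,0,0,0,0,0,0,0,0]

```text
time_s: 12.95
tool_pos: [0.4611, 0.182, 0.3915]
tool_rot: [-178.3, -18.2, 9.7]
force: [0.6, -0.4, -0.1]
grip_width: 0.0004
grasp_force: 0.0
```

Run:
```python
from cell import telemetry
print(telemetry.get_obs()['qpos'].round(1))
```

```text
[ -26.   -16.8   -1.2   99.2    3.4   79.7 -107.3]
```

The 45° tilt is blocked by joint 2's limit (-16.8 of -17.3) close in and high up. An approximate arm model says about 30° is reachable at lip height, which is enough: the rolled edge rides on the finger's face, and I follow its arc. So I go upright, descend in front of the lip, then swing the tips in.

Call:
drive_tool:
  angular:
    - [0,-0.1,0]
    - [0,-0.1,0]
    - [0,-0.117,0]
    - [0,0,0]
    - [0,0,0]
    - [0,0,0]
    - [0,0,0]
    - [0,0,0]
  delta_pos:
    - [0,0,0]
    - [0,0,0]
    - [0,0,0]
    - [0,0,4]
    - [0,0,4]
    - [0,0,4]
    - [0,0,4]
    - [0,0,0]
  gripper: [0,0,0,0,0,0,0,0]

```text
time_s: 13.75
tool_pos: [0.4557, 0.1888, 0.2261]
tool_rot: [-178.5, 0.6, 10.7]
force: [-0.8, -0.1, -0.4]
grip_width: 0.0005
grasp_force: 0.0
```

```bash
cat > q.py <<'E'
from cell import telemetry
from h import *
o=telemetry.get_obs(); print(o['qpos'].round(1),o['tool_pos'].round(4),o['tool_rot'].round(1),o['force'].round(1))
v=(.555,.204,.187); d=o['tool_pos'][:2]-v[:2]; c,s=np.cos(.187),np.sin(.187)
T=R.from_euler('xyz',o['tool_rot'],degrees=True).as_matrix()
B=R.from_euler('z',-.187).as_matrix()@T
print('bin TCP',np.round([c*d[0]+s*d[1],-s*d[0]+c*d[1],o['tool_pos'][2]],4),'tip',np.round(np.array([c*d[0]+s*d[1],-s*d[0]+c*d[1],o['tool_pos'][2]])-.021*B[:,2],4),'rotvec from down, bin:',np.round((R.from_matrix(B)*R.from_euler('x',180,degrees=True).inv()).as_rotvec(degrees=True),1))
E
python3 q.py
```

```text
[ -26.2   -1.2    1.9  102.2   -1.6   79.2 -103.4] [0.4557 0.1888 0.2261] [-178.5    0.6   10.7] [-0.8 -0.1 -0.4]
bin TCP [-0.1003  0.0036  0.2261] tip [-0.1001  0.003   0.2471] rotvec from down, bin: [ 1.5  0.6 -0. ]
```

Call:
drive_tool:
  angular:
    - [-0.026,0,0]
    - [0,0,0]
    - [0,0,0]
    - [0,0,0]
    - [0,0,0]
    - [0,0,0]
    - [0,0,0]
    - [0,0,0]
  delta_pos:
    - [-2.5,0.2,1]
    - [-2.5,0.2,2]
    - [0,0,3]
    - [0,0,3]
    - [0,0,2.5]
    - [0,0,2]
    - [0,0,1]
    - [0,0,0]
  gripper: [0,0,0,0,0,0,0,0]

```text
time_s: 14.55
tool_pos: [0.4116, 0.1774, 0.0872]
tool_rot: [-179.8, -0.1, 10.6]
force: [-0.0, 0.3, -0.0]
grip_width: 0.0006
grasp_force: 0.0
```

```bash
python3 q.py
```

```text
[ -26.8   -1.     0.2  118.5   -0.2   62.4 -105.9] [0.4116 0.1774 0.0872] [-1.798e+02 -1.000e-01  1.060e+01] [-0.   0.3 -0. ]
bin TCP [-0.1458  0.0005  0.0872] tip [-0.1459  0.0005  0.1082] rotvec from down, bin: [ 0.2 -0.1 -0.1]
```

Call:
drive_tool:
  angular:
    - [0,0.102,0]
    - [0,0.102,0]
    - [0,0.102,0]
    - [0,0.102,0]
    - [0,0.102,0]
    - [0,0.102,0]
    - [0,0,0]
  delta_pos:
    - [1.1,0,0.1]
    - [1.1,0,0.2]
    - [1.1,0,0.3]
    - [1,0,0.4]
    - [0.9,0,0.5]
    - [0.8,0,0.6]
    - [0,0,0]
  gripper: [0,0,0,0,0,0,0]

```text
time_s: 15.25
tool_pos: [0.4721, 0.1878, 0.0839]
tool_rot: [-179.8, -33.1, 10.3]
force: [-0.1, -0.6, 0.2]
grip_width: 0.0002
grasp_force: 0.0
```

```bash
python3 q.py
python3 - <<'E'
from cell import eyes
from h import *
p=eyes.read_camera('side'); print(proj(p,place(np.array([[-.0912,0,.1003]]),[.555,.204,.187])))
w=eyes.read_camera('wrist')['pixels'][:,:,::-1]
a=cv2.resize(p['pixels'][:,:,::-1][150:270,240:340],(500,600),interpolation=cv2.INTER_CUBIC)
cv2.imwrite('pics/s4.png',np.hstack([a,cv2.resize(np.vstack([w]),(300,600))]))
E
```

```text
[ -14.2  -15.6  -18.3  139.    16.9   25.9 -126.1] [0.4721 0.1878 0.0839] [-179.8  -33.1   10.3] [-0.1 -0.6  0.2]
bin TCP [-0.0845 -0.0005  0.0839] tip [-0.0959 -0.0005  0.1015] rotvec from down, bin: [  0.  -33.1  -0.3]
[[277.46904497 230.33633893]]
```

View pics/s4.png

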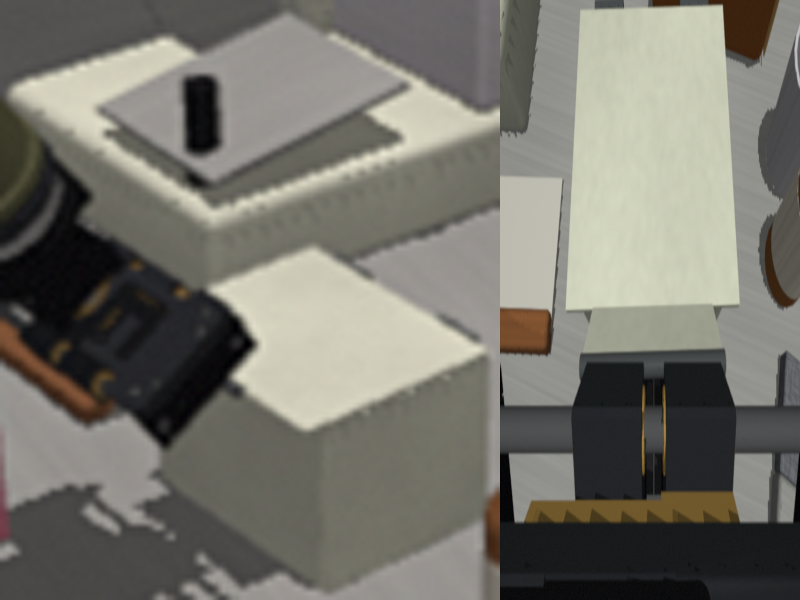

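The wrist view shows the closed fingertips centred and hidden under the rolled edge (edge at wrist row ≈360). In the side view the gripper is clear of everything. Now the lift, following the arc in short calls.

Call:
drive_tool:
  angular:
    - [0,0,0]
    - [0,0,0]
    - [0,0,0]
    - [0,0,0]
    - [0,0,0]
  delta_pos:
    - [0.65,0,-0.3]
    - [0.65,0,-0.3]
    - [0.65,0,-0.3]
    - [0.65,0,-0.3]
    - [0.65,0,-0.3]
  gripper: [0,0,0,0,0]

```text
time_s: 15.85
tool_pos: [0.4883, 0.1912, 0.1111]
tool_rot: [-179.7, -32.5, 10.3]
force: [-5.8, -1.2, 0.3]
grip_width: 0.0005
grasp_force: 2.8
```

```bash
python3 q.py; python3 chk.py large
```

```text
[ -16.2  -15.4  -15.   135.2   14.4   29.9 -122. ] [0.4883 0.1912 0.1111] [-179.7  -32.5   10.3] [-5.8 -1.2  0.3]
bin TCP [-0.0679 -0.0002  0.1111] tip [-0.0792 -0.0002  0.1288] rotvec from down, bin: [  0.1 -32.5  -0.3]
scene (np.float64(0.036), np.float64(0.2), 0.7)
side (np.float64(0.478), np.float64(0.25), 0.55)
```

The lid is at 0.20 rad as planned, with 6 N on the tool. I continue.

Call:
drive_tool:
  angular:
    - [0,0,0]
    - [0,0,0]
    - [0,0,0]
    - [0,0,0]
    - [0,0,0]
    - [0,0,0]
  delta_pos:
    - [0.65,0,-0.3]
    - [0.65,0,-0.3]
    - [0.65,0,-0.3]
    - [0.65,0,-0.2]
    - [0.65,0,-0.2]
    - [0.3,0,-0.1]
  gripper: [0,0,0,0,0,0]

```text
time_s: 16.65
tool_pos: [0.5136, 0.1961, 0.1455]
tool_rot: [-179.6, -33.0, 10.2]
force: [-3.2, -0.7, 0.2]
grip_width: 0.0004
grasp_force: 1.3
```

```bash
python3 q.py; python3 chk.py large
```

```text
[ -16.3  -14.7  -13.4  130.7   13.    32.9 -118.9] [0.5136 0.1961 0.1455] [-179.6  -33.    10.2] [-3.2 -0.7  0.2]
bin TCP [-0.0421 -0.      0.1455] tip [-5.360e-02 -1.000e-04  1.631e-01] rotvec from down, bin: [  0.2 -33.   -0.4]
scene (np.float64(0.029), np.float64(0.55), 0.93)
side (np.float64(0.955), np.float64(0.55), 0.58)
```

Call:
drive_tool:
  angular:
    - [0,0,0]
    - [0,0,0]
    - [0,0,0]
    - [0,0,0]
    - [0,0,0]
    - [0,0,0]
    - [0,0,0]
    - [0,0,0]
    - [0,0,0]
    - [0,0,0]
  delta_pos:
    - [0.6,0,-0.1]
    - [0.65,0,-0.1]
    - [0.65,0,-0.1]
    - [0.65,0,-0.1]
    - [0.65,0,0]
    - [0.55,0,0.1]
    - [0.55,0,0.1]
    - [0.55,0,0.1]
    - [0.55,0,0.1]
    - [0.55,0,0.1]
  gripper: [0,0,0,0,0,0,0,0,0,0]

```text
time_s: 17.85
tool_pos: [0.5629, 0.2049, 0.176]
tool_rot: [-179.7, -33.0, 10.3]
force: [-1.4, 0.5, 0.7]
grip_width: 0.0004
grasp_force: 0.8
```

```bash
python3 q.py; python3 chk.py large
```

```text
[ -15.9   -9.9  -11.8  123.2   12.6   35.4 -116. ] [0.5629 0.2049 0.176 ] [-179.7  -33.    10.3] [-1.4  0.5  0.7]
bin TCP [ 0.0079 -0.0006  0.176 ] tip [-0.0036 -0.0007  0.1936] rotvec from down, bin: [  0.2 -33.   -0.3]
scene (np.float64(0.031), np.float64(1.05), 0.92)
side (np.float64(0.623), np.float64(-0.05), 0.34)
```

Call:
drive_tool:
  angular:
    - [0,0,0]
    - [0,0,0]
    - [0,0,0]
    - [0,0,0]
    - [0,0,0]
    - [0,0,0]
    - [0,0,0]
    - [0,0,0]
    - [0,0,0]
    - [0,0,0]
    - [0,0,0]
    - [0,0,0]
    - [0,0,0]
    - [0,0,0]
  delta_pos:
    - [0.6,0,0.1]
    - [0.6,0,0.1]
    - [0.6,0,0.1]
    - [0.6,0,0.1]
    - [0.6,0,0.1]
    - [0.5,0,0.2]
    - [0.5,0,0.2]
    - [0.5,0,0.2]
    - [0.5,0,0.2]
    - [0.5,0,0.2]
    - [0.4,0,0.3]
    - [0.4,0,0.3]
    - [0.4,0,0.3]
    - [0.4,0,0.3]
  gripper: [0,0,0,0,0,0,0,0,0,0,0,0,0,0]

```text
time_s: 19.45
tool_pos: [0.636, 0.2183, 0.1921]
tool_rot: [-179.7, -33.0, 10.3]
force: [-0.2, 0.8, -0.3]
grip_width: 0.0004
grasp_force: 0.1
```

```bash
python3 q.py; python3 chk.py large
```

```text
[ -15.4   -1.4  -10.4  113.7   13.3   36.3 -114. ] [0.636  0.2183 0.1921] [-179.7  -33.    10.3] [-0.2  0.8 -0.3]
bin TCP [ 0.0823 -0.001   0.1921] tip [ 0.0708 -0.001   0.2097] rotvec from down, bin: [  0.2 -33.   -0.3]
scene (np.float64(0.038), np.float64(1.75), 0.77)
side (np.float64(0.452), np.float64(1.85), 0.98)
```

The lid is past upright and falling open. I back off, then lift clear.

Call:
drive_tool:
  angular:
    - [0,0,0]
    - [0,0,0]
    - [0,0,0]
    - [0,0,0]
    - [0,0,0]
    - [0,0,0]
    - [0,0,0]
    - [0,0,0]
    - [0,0,0]
    - [0,0,0]
    - [0,0,0]
    - [0,0,0]
  delta_pos:
    - [-0.8,0,-0.6]
    - [-1.6,0,-1.2]
    - [-1.6,0,-1.4]
    - [-1.6,0,-1.4]
    - [-0.8,0,-2]
    - [0,0,-2]
    - [0,0,-2]
    - [0,0,-2]
    - [0,0,0]
    - [0,0,0]
    - [0,0,0]
    - [0,0,0]
  gripper: [0,0,0,0,0,0,0,0,0,0,0,0]

```text
time_s: 20.85
tool_pos: [0.5296, 0.2025, 0.2582]
tool_rot: [-180.0, -32.3, 10.3]
force: [-0.5, -0.1, 0.1]
grip_width: 0.0005
grasp_force: 0.0
```

```bash
python3 q.py; python3 chk.py large; python3 chk.py small
python3 - <<'E'
from cell import eyes
import cv2,numpy as np
a=[eyes.read_camera(n)['pixels'][:,:,::-1] for n in('scene','side')]
cv2.imwrite('pics/f.png',np.hstack([a[0][150:370,120:450],a[1][150:370,220:550]]))
E
```

```text
[ -20.6  -17.3   -8.6  119.    10.2   47.8 -114.1] [0.5296 0.2025 0.2582] [-180.   -32.3   10.3] [-0.5 -0.1  0.1]
bin TCP [-0.0252  0.0032  0.2582] tip [-0.0364  0.0033  0.2759] rotvec from down, bin: [ -0.1 -32.3  -0.4]
scene (np.float64(0.076), np.float64(1.95), 0.58)
side (np.float64(0.078), np.float64(1.9), 0.92)
scene (np.float64(0.076), np.float64(0.0), 0.58)
side (np.float64(0.053), np.float64(0.0), 0.55)
```

View pics/f.png

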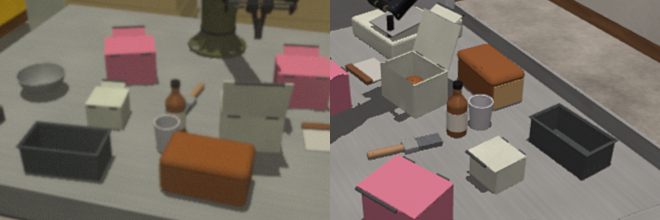

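The final pictures show the large lid leaning back open (1.92) and the small lid shut (0.0). The cup, bottle, brush, loaf and tin stand where they were, and the gripper touches nothing.

```bash
python3 -c "
from cell import env
print(env.sign_off())"
```

```text
the job is handed in; nothing more can be done
None
```

I pushed the small bin's lid shut, then flipped the large bin's lid past upright so it leans open on its stop. The final pictures show everything else where it was, and the job was handed in at about 21 s with the robot touching nothing.

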